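Lidding the brass boxes

ROBOT

A 6-joint arm with a two-finger parallel gripper is mounted at the origin on the work surface. World frame = base frame: x ahead of the robot, y to its left, z up, the work surface at z = 0. Lengths are in m, angles in rad, forces in N, time in s.
With the tool pointing down it reaches from about 0.4 to 0.825 m from the base axis. Payload 7 kg.
Tool frame: the origin (TCP) lies on the centre line of the jaws, within the pads' length; the fingertips stand 22 mm ahead of it and the grasp point (between the pads) lies 3 mm ahead of it; z points along the fingers, y is the line along which they close (so a half turn about z gives the same grasp; the last joint's range is limited). The gripper opens to 88 mm and grips with 3 to 60 N. Pads are 19 mm wide; open, the fingers measure 130 mm over their backs; the gripper's body (78 mm by 193 mm) begins 47 mm behind the grasp point.
Start: joints at [-0.951, 0.359, 0.012, 0, -1.224, -0.288], TCP at [0.22, -0.638, 0.249] pointing down, gripper open.
Joint ranges: [-3.07, 3.07], [-1.43, 2.12], [-1.02, 1.25], [-3.03, 1.67], [-3.05, -0], [-3.03, 3.03]. Speed limits (rad/s): [2.39, 2.39, 3.01, 3.14, 3.14, 3.14].

INTERFACE

Orientations are given as [roll, pitch, yaw] about the fixed x, y, z axes, in that order (R = Rz(yaw) Ry(pitch) Rx(roll)).
In Python, from station import monitor, viewer, order gives the robot as it stands. The module is installed in compiled form; this text tells all that it offers.
- The arm moves only by the tool servo_tool, never from a script. Its argument "targets" is a list of rows, each an object with "angular": the turn, a rotation vector about the tool's x, y, z in degrees, a list of three; "xyz": the shift along the tool's x, y, z in cm, a list of three; "claw": the finger opening in cm, from 0 to 8.76. A call has 1 to 20 rows; each row shifts and turns the commanded pose from where the row before left it, along the tool's axes as they then stand; what a row does not reach is not made up. A row lasts 1/10 s, in which the tool goes at most 50 mm and 8.59 degrees, less where a joint would pass 70% of its speed; a pose out of reach is approached as far as the arm can. A call is refused whole if a number of a shift passes 5 or a number of a turn 8.59, either way. A call with a gripper value outside its range is refused whole. The fingers move at their own pace and stop on an object; "force" is the grip in N (left out, the last holds). Time passes only in rows, so rows that do not move let the fingers close. It gives the time, the measured TCP pose, the force, the opening and the grip force at its end, in the units of the state.
- monitor.get_state(): the state, without advancing time (a new reading comes with each control period).
- viewer.grab_frame(name): name is "scene" or "top"; returns a dict with "color" (384x512x3 uint8, blue, green, red), "fovy" (degrees; the focal length in pixels is half the picture's height over the tangent of half this angle, whatever the lens; pixels are square), "cx", "cy" (the principal point, pixels), "R" (3x3) and "t" (3): a world point X has camera coordinates R X + t. Camera axes: x right, y down, z forward; pixel columns grow to the right and rows downward; lengths in m; the calibration is good to about 2 mm. A picture is of the moment at which its call begins. There is no depth.
- order.job_done(): hands the job in; it is judged then, once.
The state is a dict: "t": time; "q": joint angles; "qd": joint speeds; "joint_efforts": joint torques, N m; "eef_pos": TCP position; "ee_rot": TCP orientation; "force": force on the tool from outside, world axes, zero at the start; "moment": the same for the moment, N m; "width": finger opening in m; "gripper_force": force on a finger pad.
Only numpy, scipy, OpenCV 4.12 (cv2) and the standard library are available. Lean on these libraries where they do the work, as an engineer would, in place of code of your own. Each camera call takes 0.05 s, during which the arm holds its last target. There are 200 camera calls.

TASK

Four new brass boxes stand open on the soldering board with their lids lying about among them. Put every lid on the box it was made for, by shape and size, set fully home so that it lies flat on the rim all round and square with its box. Leave the boxes, the solder reel and the flux jar standing where they are.

Things in the scene. Friction and masses are not known exactly. Their poses are not given: they have to be found in the camera images.
- box_tall: Tall round sheet-brass box: outside diameter 72 mm, 70 mm high. Open at the top, walls 3 mm, loose, about 0.3 kg, standing on the board. Origin at the centre of its underside, z up. The board's top, on which everything stands, is 15 mm above the bench (z = 0.015).
- box_wide: Wide low round sheet-brass box: outside diameter 100 mm, 45 mm high. Open at the top, walls 3 mm, loose, about 0.3 kg, standing on the board. Origin at the centre of its underside, z up.
- box_square: Square sheet-brass box: 76 x 76 mm outside, 60 mm high. Open at the top, walls 3 mm, loose, about 0.3 kg, standing on the board. Origin at the centre of its underside, z up. x and y are square to its sides.
- box_oblong: Oblong sheet-brass box: 116 x 64 mm outside, 50 mm high. Open at the top, walls 3 mm, loose, about 0.3 kg, standing on the board. Origin at the centre of its underside, z up. x runs along its long sides.
- lid_tall: Brass lid of the tall round box: round sheet 74 mm across, about 0.09 kg, with a turned round knob, 18 mm across over its widest part (at 25-35 mm). Origin: centre of the underside, z up. From the origin: sloping locating rim 0-12 mm (play in the box mouth 9 mm a side at its lower edge, 2 mm at the top: it self-centres), sheet 12-15 mm, knob 15-39 mm. Fully home its origin is 58 mm above the box's.
- lid_wide: Brass lid of the wide round box: round sheet 102 mm across, about 0.14 kg, with a turned round knob, 22 mm across over its widest part (at 25-35 mm). Origin: centre of the underside, z up. From the origin: sloping locating rim 0-12 mm (play in the box mouth 9 mm a side at its lower edge, 2 mm at the top: it self-centres), sheet 12-15 mm, knob 15-39 mm. Fully home its origin is 33 mm above the box's.
- lid_square: Brass lid of the square box: sheet 78 x 78 mm, about 0.11 kg, with a square knob, 18 x 18 mm (at 25-39 mm), parallel to the sides. Origin: centre of the underside, z up. From the origin: sloping locating rim 0-12 mm (play in the box mouth 9 mm a side at its lower edge, 2 mm at the top: it self-centres), sheet 12-15 mm, knob 15-39 mm. x, y square to its sides; fits four ways. Fully home its origin is 48 mm above the box's.
- lid_oblong: Brass lid of the oblong box: sheet 118 x 66 mm, about 0.13 kg, with a straight bar pull, 50 mm long along x and 10 mm thick along y (at 27-39 mm, on two feet). Origin: centre of the underside, z up. From the origin: sloping locating rim 0-12 mm (play in the box mouth 9 mm a side at its lower edge, 2 mm at the top: it self-centres), sheet 12-15 mm, knob 15-39 mm. Fits either way round. Fully home its origin is 38 mm above the box's.
- solder_reel: Bystander: reel of solder standing on its flange, 56 mm across, 42 mm high; origin at the centre of its underside.
- flux_jar: Bystander: small jar with a green cap, 40 mm across, 55 mm high; origin at the centre of its underside.
Things that resemble listed ones, but are neither listed nor needed, are in the scene too. Leave any green or red look-alike of the lid_wide alone. What is shaped like the lid_square but red is not meant.

How it is judged:
By the outcome, as a careful person would: the job done as asked, in the order asked, and still so for the second after the job is handed in, with the robot touching nothing.
It also fails if it takes over 112 s, if anything falls off the work surface, if the arm or the gripper's body presses on something with over 40 N, if the wrist force passes 120 N, or if a joint passes its speed limit or range.

## Working session

There is one attempt and no reset: what is moved stays moved. The work goes in short steps, Python scripts to look and compute and a tool call to move; the robot and the scene stay as the last step left them, time stands still between calls to the robot, and variables do not carry over. Pictures are saved under pics/ and viewed, at most 14 in all, crops included, and the job is handed in when it is done.

Besides the shell and the picture viewer there is one more tool, called after ">>>" as name(argument=value, ...) on one line, values as JSON. servo_tool: Moves the arm, as the interface text tells. Its arguments: {"type":"object","properties":{"targets":{"type":"array"},"force":{"type":"number"}},"required":["targets"]}

```bash
mkdir -p pics
python3 - <<'E'
from station import monitor, viewer
import cv2, numpy as np
s=monitor.get_state(); print(s)
for n in("scene","top"):
    f=viewer.grab_frame(n); cv2.imwrite(f"pics/{n}0.png",f["color"])
    print(n,f["fovy"],f["cx"],f["cy"],np.round(f["R"],4).tolist(),np.round(f["t"],4).tolist())
    cv2.imwrite(f"pics/{n}0b.png",cv2.resize(f["color"],(800,600),interpolation=cv2.INTER_CUBIC))
E
```

```text
{'t': 0.0, 'q': array([-9.50884253e-01,  3.59382747e-01,  1.10551382e-02, -3.52533824e-04,
       -1.22411809e+00, -2.88099590e-01]), 'qd': array([ 0.00116466, -0.00036749, -0.00124387,  0.00087177, -0.00101129,
        0.00130942]), 'joint_efforts': array([-9.59420795e-04, -5.82715702e+01,  2.93039507e+01,  6.99655920e+00,
        6.93778595e-03, -1.15162370e-04]), 'eef_pos': array([ 0.21971025, -0.63775184,  0.2476233 ]), 'ee_rot': array([ 3.13991709e+00, -1.50937213e-04, -2.80990010e+00]), 'force': array([0.70589438, 0.51611636, 1.09560051]), 'moment': array([ 0.00757314,  0.02232091, -0.00314267]), 'gripper_force': 0.0, 'width': 0.08791356909761262}
scene 49.54117708731527 259.84623518613654 188.9142350074615 [[-0.6182, 0.7859, -0.0109], [0.5021, 0.3842, -0.7748], [-0.6047, -0.4845, -0.6321]] [0.3704, -0.1531, 1.6123]
top 53.914320079654594 251.08369391439 193.94955705917693 [[-0.005, -0.9997, -0.0222], [-0.9976, 0.0065, -0.0682], [0.0683, 0.0218, -0.9974]] [-0.0868, 0.446, 1.3663]
```

View pics/scene0b.png

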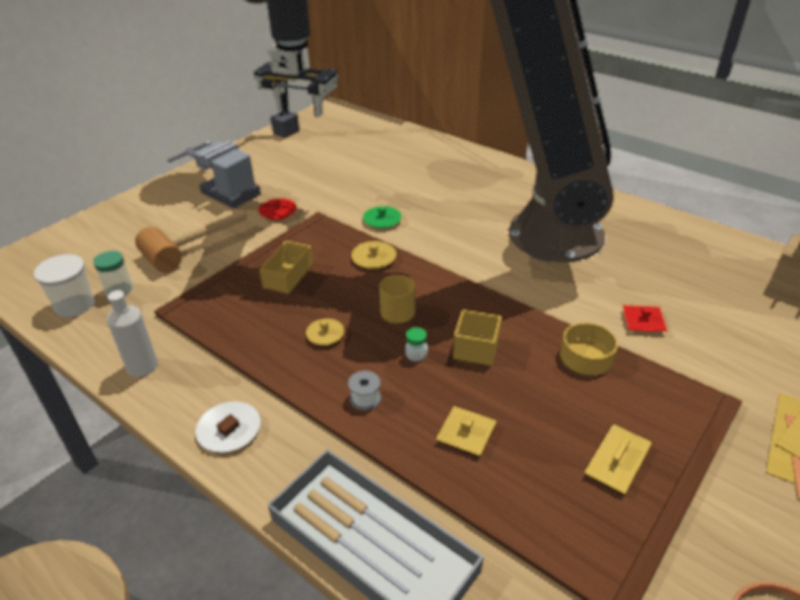

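View pics/top0b.png

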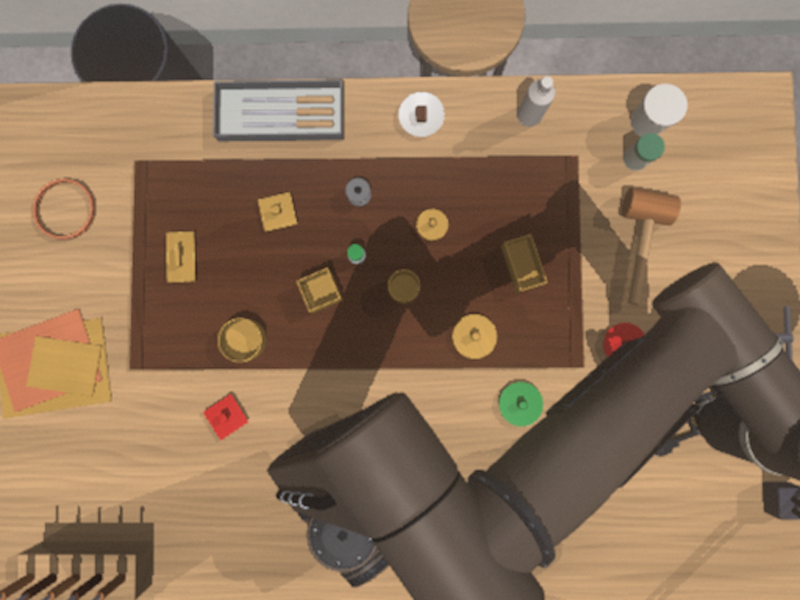

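The four brass lids are at these top-view pixels (800-wide picture):
- lid_tall: (432,224)
- lid_wide: (474,336)
- lid_square: (277,211)
- lid_oblong, with its bar: (180,257)

The boxes are tall (404,286), wide (241,340), square (319,290) and oblong (525,263). Three things could be mistaken for lids: a red round one (625,340), a green round one (520,403) and a red square one (226,416). None of them is brass, so I leave them alone. Next I fit silhouettes in both views.

```bash
cat > fit.py <<'E'
import cv2, numpy as np
from scipy.optimize import minimize
from station import viewer
K=4
def grab():
    fs=[viewer.grab_frame(n) for n in("scene","top")]
    return fs
def proj(f,P):
    c=np.asarray(P)@np.array(f["R"]).T+np.array(f["t"]); F=192/np.tan(np.radians(f["fovy"]/2))
    return c[:,:2]/c[:,2:]*F+[f["cx"],f["cy"]]
def ray(f,uv,z):
    F=192/np.tan(np.radians(f["fovy"]/2)); R=np.array(f["R"])
    d=R.T@np.r_[(np.array(uv)-[f["cx"],f["cy"]])/F,1]; o=-R.T@np.array(f["t"])
    return o+d*(z-o[2])/d[2]
def ring(shape,a,b,z):
    if shape=="r": t=np.linspace(0,2*np.pi,40,endpoint=False); p=np.c_[a/2*np.cos(t),a/2*np.sin(t)]
    else: p=np.array([[1,1],[-1,1],[-1,-1],[1,-1]])*[a/2,b/2]
    return np.c_[p,np.full(len(p),z)]
def lid(s,a,b,ks,ka,kb,k0): return [np.r_[ring(s,a,b,.012),ring(s,a,b,.015)],np.r_[ring(ks,ka,kb,k0),ring(ks,ka,kb,.037)]]
def box(s,a,b,h): return [np.r_[ring(s,a,b,0),ring(s,a,b,h)]]
M=dict(box_tall=box("r",.072,0,.070),box_wide=box("r",.1,0,.045),box_square=box("q",.076,.076,.06),box_oblong=box("q",.116,.064,.05),
 lid_tall=lid("r",.074,0,"r",.018,0,.02),lid_wide=lid("r",.102,0,"r",.022,0,.02),lid_square=lid("q",.078,.078,"q",.018,.018,.02),lid_oblong=lid("q",.118,.066,"q",.05,.01,.02))
P0=dict(box_tall=(404,286),box_wide=(241,340),box_square=(319,290),box_oblong=(525,263),lid_tall=(432,224),lid_wide=(474,336),lid_square=(277,211),lid_oblong=(180,257))
Y0=dict(box_square=.3,box_oblong=.2,lid_square=.2,lid_oblong=0)
def mask(im):
    h=cv2.cvtColor(cv2.resize(im,None,fx=K,fy=K,interpolation=cv2.INTER_CUBIC),cv2.COLOR_BGR2HSV)
    m=cv2.inRange(h,(19,120,25),(34,255,255))
    m=cv2.morphologyEx(m,cv2.MORPH_CLOSE,np.ones((17,17))); return cv2.morphologyEx(m,cv2.MORPH_OPEN,np.ones((5,5)))
def sil(f,parts,p):
    out=np.zeros((384*K,512*K),np.uint8); c,s=np.cos(p[3]),np.sin(p[3])
    R=np.array([[c,-s,0],[s,c,0],[0,0,1]])
    for q in parts:
        u=proj(f,q@R.T+p[:3]); u=(u+.5)*K-.5
        cv2.fillConvexPoly(out,cv2.convexHull(np.round(u*16).astype(np.int32)),255,shift=4)
    return out
def fit(name,fs,ms,p0,use=(0,1)):
    def cost(v):
        p=v*[.01,.01,.01,.1]; e=0
        for i in use:
            a=sil(fs[i],M[name],p); n=(a>0).sum()
            x,y,w,h=cv2.boundingRect(a); x0,y0=max(x-30,0),max(y-30,0); S=np.s_[y0:y+h+30,x0:x+w+30]
            e+=(a[S]!=ms[i][S]).sum()/n
        return e
    v0=np.array(p0)/[.01,.01,.01,.1]
    sim=np.r_[[v0],v0+np.diag([1.2,1.2,.8,1.5])]
    r=minimize(cost,v0,method="Nelder-Mead",options=dict(initial_simplex=sim,xatol=.01,fatol=1e-4,maxiter=300))
    r=minimize(cost,r.x,method="Nelder-Mead",options=dict(initial_simplex=np.r_[[r.x],r.x+np.diag([.4,-.4,.4,-.6])],xatol=.01,fatol=1e-4,maxiter=300))
    return r.x*[.01,.01,.01,.1],r.fun
E
python3 - <<'E'
from fit import *
import pickle
fs=grab(); pickle.dump(fs,open("f0.pkl","wb")); ms=[mask(f["color"]) for f in fs]
res={}
ov=[cv2.resize(f["color"],None,fx=K,fy=K) for f in fs]
for n in M:
    h=.03 if "lid" in n else .04
    p=ray(fs[1],np.array(P0[n])*.64,h); p0=np.r_[p[:2],.015,Y0.get(n,0.)]
    r,e=fit(n,fs,ms,p0); res[n]=r; print(n,np.round(r,4),round(e,3),"r",round(np.hypot(*r[:2]),3))
    for i in(0,1):
        c,_=cv2.findContours(sil(fs[i],M[n],r),0,1); cv2.drawContours(ov[i],c,-1,(255,255,0),2)
        c,_=cv2.findContours(ms[i],0,1); cv2.drawContours(ov[i],c,-1,(0,0,255),1)
pickle.dump(res,open("res.pkl","wb"))
cv2.imwrite("pics/ov_s.png",cv2.resize(ov[0][520:1330,580:1780],(800,540)))
cv2.imwrite("pics/ov_t.png",cv2.resize(ov[1][400:1000,350:1500],(800,417)))
E
```

```text
box_tall [ 0.4828 -0.1147  0.0132  0.0608] 0.287 r 0.496
box_wide [0.3615 0.2574 0.0123 0.0176] 0.185 r 0.444
box_square [0.4745 0.0756 0.0145 0.4123] 0.169 r 0.481
box_oblong [ 0.532  -0.3939  0.0111  0.3253] 0.216 r 0.662
lid_tall [ 0.6309 -0.1824  0.0139  0.0864] 0.207 r 0.657
lid_wide [ 0.3687 -0.2778  0.015   0.0031] 0.247 r 0.462
lid_square [0.6634 0.1805 0.0137 0.2108] 0.134 r 0.688
lid_oblong [0.5593 0.4088 0.0137 0.051 ] 0.125 r 0.693
```

View pics/ov_s.png

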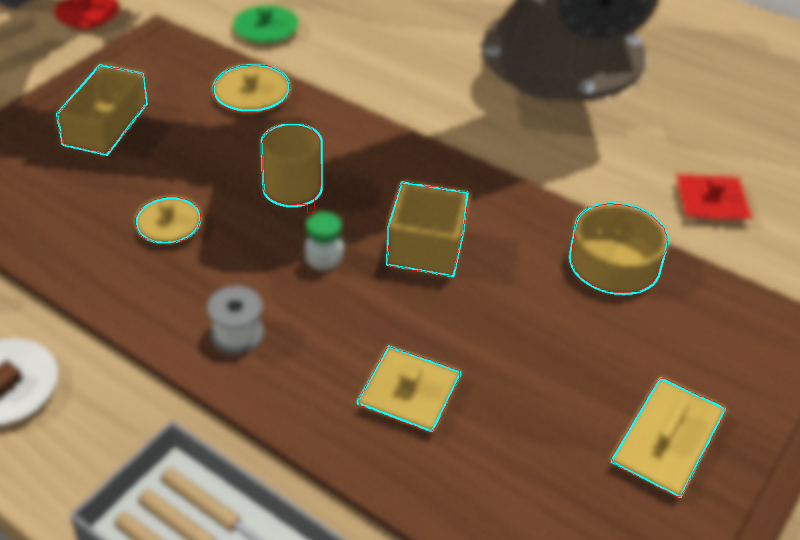

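View pics/ov_t.png

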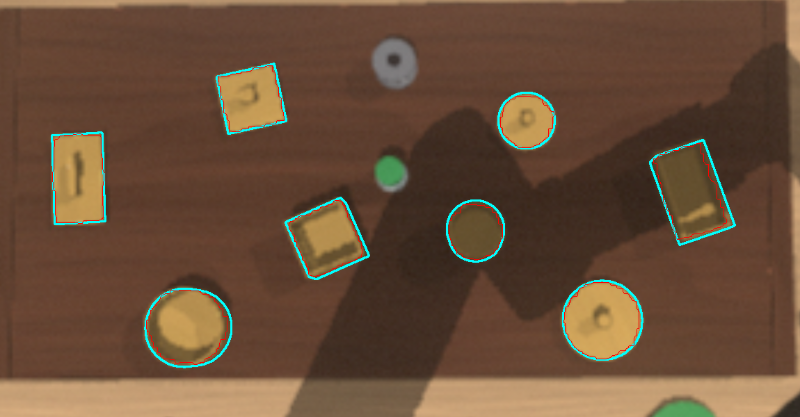

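The outlines agree in both views, with measured base heights of 11–15 mm against 15 mm expected. All four lids and boxes are matched by size and shape (bar lid at (77,178) and square lid at (250,98) in the top overlay). I start with the wide lid.

```bash
cat > plan.py <<'E'
import numpy as np, sys
from station import monitor
s=monitor.get_state(); p=s["eef_pos"]; y=s["ee_rot"][2]
print("t %.1f"%s["t"],"p",p.round(4),"rot",s["ee_rot"].round(3),"F",s["force"].round(1),"w",round(s["width"],4),"q6",round(s["q"][5],2))
for a in sys.argv[1:]:
    x,yy,z,yw=map(float,a.split(",")); d=np.array([x,yy,z])-p
    c,n=np.cos(y),np.sin(y); t=100*np.array([c*d[0]+n*d[1],n*d[0]-c*d[1],-d[2]])
    print("go",a,"tool cm",t.round(2),"turn z deg",round(-np.degrees(yw-y),2),"(do shift before turn)"); p=np.array([x,yy,z]);
E
python3 plan.py .3687,-.2778,.11,-2.81
```

```text
t 0.2 p [ 0.2197 -0.6379  0.248 ] rot [ 3.141 -0.    -2.81 ] F [ 0.5 -0.   0. ] w 0.0877 q6 -0.29
go .3687,-.2778,.11,-2.81 tool cm [-25.81  29.2   13.8 ] turn z deg 0.01 (do shift before turn)
```

>>> servo_tool(targets=[{"xyz":[-1.72,1.95,0.92],"angular":[0,0,0],"claw":5},{"xyz":[-1.72,1.95,0.92],"angular":[0,0,0],"claw":5},{"xyz":[-1.72,1.95,0.92],"angular":[0,0,0],"claw":5},{"xyz":[-1.72,1.95,0.92],"angular":[0,0,0],"claw":5},{"xyz":[-1.72,1.95,0.92],"angular":[0,0,0],"claw":5},{"xyz":[-1.72,1.95,0.92],"angular":[0,0,0],"claw":5},{"xyz":[-1.72,1.95,0.92],"angular":[0,0,0],"claw":5},{"xyz":[-1.72,1.95,0.92],"angular":[0,0,0],"claw":5},{"xyz":[-1.72,1.95,0.92],"angular":[0,0,0],"claw":5},{"xyz":[-1.72,1.95,0.92],"angular":[0,0,0],"claw":5},{"xyz":[-1.72,1.95,0.92],"angular":[0,0,0],"claw":5},{"xyz":[-1.72,1.95,0.92],"angular":[0,0,0],"claw":5},{"xyz":[-1.72,1.95,0.92],"angular":[0,0,0],"claw":5},{"xyz":[-1.72,1.95,0.92],"angular":[0,0,0],"claw":5},{"xyz":[-1.72,1.95,0.92],"angular":[0,0,0],"claw":5},{"xyz":[0,0,0],"angular":[0,0,0],"claw":5},{"xyz":[0,0,0],"angular":[0,0,0],"claw":5}])

```text
t: 1.9
eef_pos: [0.3687, -0.2772, 0.1106]
ee_rot: [3.142, -0.0, -2.808]
force: [-0.4, -0.4, -0.5]
width: 0.0503
gripper_force: 0.0
```

```bash
python3 plan.py .3687,-.2778,.055,-2.81
python3 - <<'E'
from fit import *
fs=grab()
r=[.3687,-.2778,.015]
a=[]
for f in fs:
    u=proj(f,[r])[0].astype(int); c=f["color"][max(u[1]-60,0):u[1]+45,u[0]-55:u[0]+50]; a.append(cv2.resize(c,(390,390),interpolation=cv2.INTER_CUBIC))
cv2.imwrite("pics/c1.png",np.hstack(a))
E
```

```text
t 1.9 p [ 0.3687 -0.2772  0.1106] rot [ 3.142 -0.    -2.808] F [-0.4 -0.4 -0.5] w 0.0503 q6 -1.02
go .3687,-.2778,.055,-2.81 tool cm [ 0.02 -0.05  5.56] turn z deg 0.11 (do shift before turn)
```

View pics/c1.png

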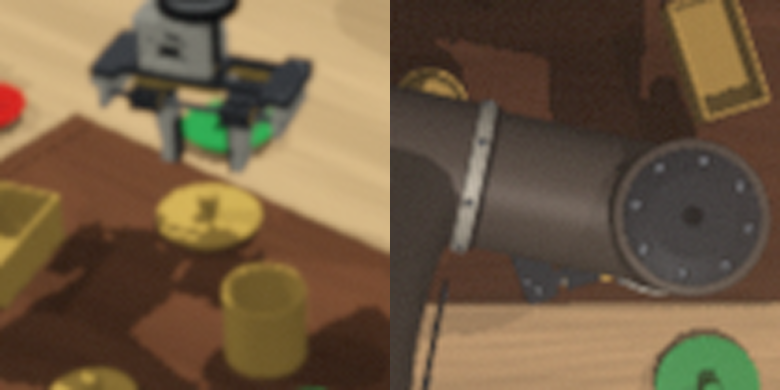

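The scene crop shows the jaws (207,150) straight above the knob (207,210). Next: descend, grip and lift.

>>> servo_tool(targets=[{"xyz":[0,0,1.1],"angular":[0,0,0],"claw":5},{"xyz":[0,0,1.1],"angular":[0,0,0],"claw":5},{"xyz":[0,0,1.1],"angular":[0,0,0],"claw":5},{"xyz":[0,0,1.1],"angular":[0,0,0],"claw":5},{"xyz":[0,0,1.1],"angular":[0,0,0],"claw":5},{"xyz":[0,0,0],"angular":[0,0,0],"claw":5},{"xyz":[0,0,0],"angular":[0,0,0],"claw":0},{"xyz":[0,0,0],"angular":[0,0,0],"claw":0},{"xyz":[0,0,0],"angular":[0,0,0],"claw":0},{"xyz":[0,0,0],"angular":[0,0,0],"claw":0},{"xyz":[0,0,0],"angular":[0,0,0],"claw":0},{"xyz":[0,0,-1],"angular":[0,0,0],"claw":0},{"xyz":[0,0,-2],"angular":[0,0,0],"claw":0},{"xyz":[0,0,-2],"angular":[0,0,0],"claw":0},{"xyz":[0,0,-2],"angular":[0,0,0],"claw":0},{"xyz":[0,0,-2],"angular":[0,0,0],"claw":0},{"xyz":[0,0,-2],"angular":[0,0,0],"claw":0},{"xyz":[0,0,-1],"angular":[0,0,0],"claw":0},{"xyz":[0,0,0],"angular":[0,0,0],"claw":0}], force=20)

```text
t: 3.9
eef_pos: [0.3691, -0.2778, 0.1771]
ee_rot: [-3.14, 0.003, -2.81]
force: [0.6, 0.5, -2.6]
width: 0.0212
gripper_force: 20.0
```

```bash
python3 plan.py .50,0,.175,-2.81 .3615,.2574,.175,-2.81
```

```text
t 3.9 p [ 0.3691 -0.2778  0.1771] rot [-3.14e+00  3.00e-03 -2.81e+00] F [ 0.6  0.5 -2.6] w 0.0212 q6 -1.02
go .50,0,.175,-2.81 tool cm [-21.42  22.     0.21] turn z deg 0.02 (do shift before turn)
go .3615,.2574,.175,-2.81 tool cm [ 4.71 28.85 -0.  ] turn z deg 0.02 (do shift before turn)
```

>>> servo_tool(targets=[{"xyz":[-2.14,2.2,0],"angular":[0,0,0],"claw":0},{"xyz":[-2.14,2.2,0],"angular":[0,0,0],"claw":0},{"xyz":[-2.14,2.2,0],"angular":[0,0,0],"claw":0},{"xyz":[-2.14,2.2,0],"angular":[0,0,0],"claw":0},{"xyz":[-2.14,2.2,0],"angular":[0,0,0],"claw":0},{"xyz":[-2.14,2.2,0],"angular":[0,0,0],"claw":0},{"xyz":[-2.14,2.2,0],"angular":[0,0,0],"claw":0},{"xyz":[-2.14,2.2,0],"angular":[0,0,0],"claw":0},{"xyz":[-2.14,2.2,0],"angular":[0,0,0],"claw":0},{"xyz":[-2.14,2.2,0],"angular":[0,0,0],"claw":0},{"xyz":[0.47,2.88,0],"angular":[0,0,0],"claw":0},{"xyz":[0.47,2.88,0],"angular":[0,0,0],"claw":0},{"xyz":[0.47,2.88,0],"angular":[0,0,0],"claw":0},{"xyz":[0.47,2.88,0],"angular":[0,0,0],"claw":0},{"xyz":[0.47,2.88,0],"angular":[0,0,0],"claw":0},{"xyz":[0.47,2.88,0],"angular":[0,0,0],"claw":0},{"xyz":[0.47,2.88,0],"angular":[0,0,0],"claw":0},{"xyz":[0.47,2.88,0],"angular":[0,0,0],"claw":0},{"xyz":[0.47,2.88,0],"angular":[0,0,0],"claw":0},{"xyz":[0.47,2.88,0],"angular":[0,0,0],"claw":0}])

```text
t: 5.9
eef_pos: [0.3597, 0.2575, 0.1745]
ee_rot: [-3.141, -0.002, -2.81]
force: [0.1, -0.1, -2.8]
width: 0.021
gripper_force: 20.0
```

```bash
python3 plan.py .3615,.2574,.088,-2.81
```

```text
t 5.9 p [0.3597 0.2575 0.1745] rot [-3.141e+00 -2.000e-03 -2.810e+00] F [ 0.1 -0.1 -2.8] w 0.021 q6 -2.31
go .3615,.2574,.088,-2.81 tool cm [-0.17 -0.07  8.65] turn z deg 0.01 (do shift before turn)
```

>>> servo_tool(targets=[{"xyz":[-0.1,0,1],"angular":[0,0,0],"claw":0},{"xyz":[0,0,1],"angular":[0,0,0],"claw":0},{"xyz":[0,0,1],"angular":[0,0,0],"claw":0},{"xyz":[0,0,1],"angular":[0,0,0],"claw":0},{"xyz":[0,0,1],"angular":[0,0,0],"claw":0},{"xyz":[0,0,0.8],"angular":[0,0,0],"claw":0},{"xyz":[0,0,0.6],"angular":[0,0,0],"claw":0},{"xyz":[0,0,0.6],"angular":[0,0,0],"claw":0},{"xyz":[0,0,0.5],"angular":[0,0,0],"claw":0},{"xyz":[0,0,0.5],"angular":[0,0,0],"claw":0},{"xyz":[0,0,0.5],"angular":[0,0,0],"claw":0},{"xyz":[0,0,0],"angular":[0,0,0],"claw":0},{"xyz":[0,0,0],"angular":[0,0,0],"claw":0}])

```text
t: 7.2
eef_pos: [0.3619, 0.2575, 0.0906]
ee_rot: [-3.141, -0.0, -2.81]
force: [1.0, -0.1, -1.5]
width: 0.021
gripper_force: 20.0
```

>>> servo_tool(targets=[{"xyz":[0,0,0.15],"angular":[0,0,0],"claw":0},{"xyz":[0,0,0.15],"angular":[0,0,0],"claw":0},{"xyz":[0,0,0],"angular":[0,0,0],"claw":0},{"xyz":[0,0,0],"angular":[0,0,0],"claw":0}])

```text
t: 7.6
eef_pos: [0.3621, 0.2577, 0.0888]
ee_rot: [3.141, 0.001, -2.809]
force: [-4.8, -2.1, 14.3]
width: 0.0209
gripper_force: 20.0
```

>>> servo_tool(targets=[{"xyz":[0,0,-0.1],"angular":[0,0,0],"claw":4.5},{"xyz":[0,0,0],"angular":[0,0,0],"claw":4.5},{"xyz":[0,0,0],"angular":[0,0,0],"claw":4.5},{"xyz":[0,0,0],"angular":[0,0,0],"claw":4.5},{"xyz":[0,0,-1],"angular":[0,0,0],"claw":4.5},{"xyz":[0,0,-2],"angular":[0,0,0],"claw":4.5},{"xyz":[0,0,-2],"angular":[0,0,0],"claw":4.5},{"xyz":[0,0,-2],"angular":[0,0,0],"claw":4.5}])

```text
t: 8.4
eef_pos: [0.3619, 0.2574, 0.1599]
ee_rot: [-3.142, 0.0, -2.81]
force: [0.0, -1.2, -0.8]
width: 0.0453
gripper_force: 0.0
```

```bash
python3 plan.py .5593,.4088,.11,-3.0906
```

```text
t 8.4 p [0.3619 0.2574 0.1599] rot [-3.142  0.    -2.81 ] F [ 0.  -1.2 -0.8] w 0.0453 q6 -2.3
go .5593,.4088,.11,-3.0906 tool cm [-23.6    7.89   4.99] turn z deg 16.09 (do shift before turn)
```

>>> servo_tool(targets=[{"xyz":[-2.36,0.79,0.4],"angular":[0,0,0],"claw":4.5},{"xyz":[-2.36,0.79,0.4],"angular":[0,0,0],"claw":4.5},{"xyz":[-2.36,0.79,0.4],"angular":[0,0,0],"claw":4.5},{"xyz":[-2.36,0.79,0.4],"angular":[0,0,0],"claw":4.5},{"xyz":[-2.36,0.79,0.4],"angular":[0,0,0],"claw":4.5},{"xyz":[-2.36,0.79,0.4],"angular":[0,0,0],"claw":4.5},{"xyz":[-2.36,0.79,0.4],"angular":[0,0,0],"claw":4.5},{"xyz":[-2.36,0.79,0.4],"angular":[0,0,0],"claw":4.5},{"xyz":[-2.36,0.79,0.4],"angular":[0,0,0],"claw":4.5},{"xyz":[-2.36,0.79,0.4],"angular":[0,0,0],"claw":4.5},{"xyz":[0,0,0.2],"angular":[0,0,4],"claw":4.5},{"xyz":[0,0,0.2],"angular":[0,0,4],"claw":4.5},{"xyz":[0,0,0.2],"angular":[0,0,4],"claw":4.5},{"xyz":[0,0,0.2],"angular":[0,0,4],"claw":4.5},{"xyz":[0,0,0],"angular":[0,0,0],"claw":4.5},{"xyz":[0,0,0],"angular":[0,0,0],"claw":4.5}])

```text
t: 10.0
eef_pos: [0.5593, 0.409, 0.111]
ee_rot: [-3.142, 0.0, -3.087]
force: [0.9, -0.1, 0.2]
width: 0.0452
gripper_force: 0.0
```

```bash
python3 plan.py .5593,.4088,.055,-3.0906
python3 - <<'E'
from fit import *
import pickle
fs=grab(); res=pickle.load(open("res.pkl","rb")); a=[]
for i,n in((0,"lid_oblong"),(0,"box_wide"),(1,"box_wide")):
    f=fs[i]; u=proj(f,[res[n][:3]])[0].astype(int); x,y=max(u[0]-45,0),max(u[1]-55,0); a.append(cv2.resize(f["color"][y:y+90,x:x+90],(266,266),interpolation=cv2.INTER_CUBIC))
cv2.imwrite("pics/c2.png",np.hstack(a))
E
```

```text
t 10.0 p [0.5593 0.409  0.111 ] rot [-3.142  0.    -3.087] F [ 0.9 -0.1  0.2] w 0.0452 q6 -2.43
go .5593,.4088,.055,-3.0906 tool cm [ 0.   -0.02  5.6 ] turn z deg 0.21 (do shift before turn)
```

View pics/c2.png

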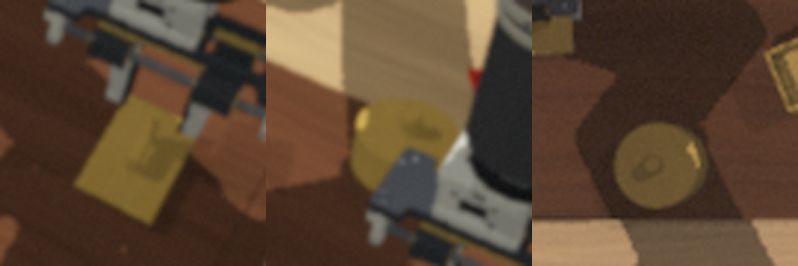

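The wide lid sits on its box ((660,165) in the crop), and the jaws straddle the bar at (150,150). Next: descend and grip.

>>> servo_tool(targets=[{"xyz":[0,0,1.1],"angular":[0,0,0],"claw":4.5},{"xyz":[0,0,1.1],"angular":[0,0,0],"claw":4.5},{"xyz":[0,0,1.1],"angular":[0,0,0],"claw":4.5},{"xyz":[0,0,1.1],"angular":[0,0,0],"claw":4.5},{"xyz":[0,0,1.1],"angular":[0,0,0],"claw":4.5},{"xyz":[0,0,0],"angular":[0,0,0],"claw":4.5},{"xyz":[0,0,0],"angular":[0,0,0],"claw":0},{"xyz":[0,0,0],"angular":[0,0,0],"claw":0},{"xyz":[0,0,0],"angular":[0,0,0],"claw":0},{"xyz":[0,0,0],"angular":[0,0,0],"claw":0},{"xyz":[0,0,0],"angular":[0,0,0],"claw":0},{"xyz":[0,0,0],"angular":[0,0,0],"claw":0},{"xyz":[0,0,-1],"angular":[0,0,0],"claw":0},{"xyz":[0,0,-2],"angular":[0,0,0],"claw":0},{"xyz":[0,0,-2],"angular":[0,0,0],"claw":0},{"xyz":[0,0,-2],"angular":[0,0,0],"claw":0},{"xyz":[0,0,-2],"angular":[0,0,0],"claw":0},{"xyz":[0,0,-2],"angular":[0,0,0],"claw":0},{"xyz":[0,0,-1],"angular":[0,0,0],"claw":0},{"xyz":[0,0,0],"angular":[0,0,0],"claw":0}], force=25)

```text
t: 12.1
eef_pos: [0.5598, 0.4096, 0.1776]
ee_rot: [3.139, 0.002, -3.089]
force: [0.6, 0.7, -1.6]
width: 0.0098
gripper_force: 25.0
```

```bash
python3 plan.py .532,-.3939,.175,-2.8163
```

```text
t 12.1 p [0.5598 0.4096 0.1776] rot [ 3.139e+00  2.000e-03 -3.089e+00] F [ 0.6  0.7 -1.6] w 0.0098 q6 -2.43
go .532,-.3939,.175,-2.8163 tool cm [  7.   -80.09   0.26] turn z deg -15.62 (do shift before turn)
```

>>> servo_tool(targets=[{"xyz":[0.15,-2,0],"angular":[0,0,0],"claw":0},{"xyz":[0.3,-3,0],"angular":[0,0,0],"claw":0},{"xyz":[0.3,-3.5,0],"angular":[0,0,0],"claw":0},{"xyz":[0.3,-3.5,0],"angular":[0,0,0],"claw":0},{"xyz":[0.3,-3.5,0],"angular":[0,0,0],"claw":0},{"xyz":[0.3,-3.5,0],"angular":[0,0,0],"claw":0},{"xyz":[0.3,-3.5,0],"angular":[0,0,0],"claw":0},{"xyz":[0.3,-3.5,0],"angular":[0,0,0],"claw":0},{"xyz":[0.3,-3.5,0],"angular":[0,0,0],"claw":0},{"xyz":[0.3,-3.5,0],"angular":[0,0,0],"claw":0},{"xyz":[0.3,-3.5,0],"angular":[0,0,0],"claw":0},{"xyz":[0.3,-3.5,0],"angular":[0,0,0],"claw":0},{"xyz":[0.3,-3.5,0],"angular":[0,0,0],"claw":0},{"xyz":[0.3,-3.5,0],"angular":[0,0,0],"claw":0},{"xyz":[0.3,-3.5,0],"angular":[0,0,0],"claw":0},{"xyz":[0.3,-3.5,0],"angular":[0,0,0],"claw":0},{"xyz":[0.3,-3.5,0],"angular":[0,0,0],"claw":0},{"xyz":[0.3,-3.5,0],"angular":[0,0,0],"claw":0},{"xyz":[0.3,-3.5,0],"angular":[0,0,0],"claw":0},{"xyz":[0.3,-3.5,0],"angular":[0,0,0],"claw":0}])

```text
t: 14.1
eef_pos: [0.535, -0.2746, 0.1743]
ee_rot: [3.141, -0.002, -3.089]
force: [1.3, 0.5, -1.2]
width: 0.0096
gripper_force: 25.0
```

>>> servo_tool(targets=[{"xyz":[0.2,-3.5,0],"angular":[0,0,0],"claw":0},{"xyz":[0.2,-3.5,0],"angular":[0,0,0],"claw":0},{"xyz":[0.2,-3,0],"angular":[0,0,0],"claw":0},{"xyz":[0.2,-2.1,0],"angular":[0,0,0],"claw":0},{"xyz":[0,0,0],"angular":[0,0,-3.9],"claw":0},{"xyz":[0,0,0],"angular":[0,0,-3.9],"claw":0},{"xyz":[0,0,0],"angular":[0,0,-3.9],"claw":0},{"xyz":[0,0,0],"angular":[0,0,-3.9],"claw":0},{"xyz":[0,0,0],"angular":[0,0,0],"claw":0},{"xyz":[0,0,0],"angular":[0,0,0],"claw":0}])

```text
t: 15.1
eef_pos: [0.5341, -0.3943, 0.1746]
ee_rot: [3.14, -0.001, -2.819]
force: [-0.2, -0.0, -2.0]
width: 0.0096
gripper_force: 25.0
```

```bash
python3 plan.py .532,-.3939,.093,-2.8163
```

```text
t 15.1 p [ 0.5341 -0.3943  0.1746] rot [ 3.140e+00 -1.000e-03 -2.819e+00] F [-0.2 -0.  -2. ] w 0.0096 q6 -0.91
go .532,-.3939,.093,-2.8163 tool cm [0.18 0.1  8.16] turn z deg -0.16 (do shift before turn)
```

>>> servo_tool(targets=[{"xyz":[0.18,0.1,1],"angular":[0,0,0],"claw":0},{"xyz":[0,0,1],"angular":[0,0,0],"claw":0},{"xyz":[0,0,1],"angular":[0,0,0],"claw":0},{"xyz":[0,0,1],"angular":[0,0,0],"claw":0},{"xyz":[0,0,1],"angular":[0,0,0],"claw":0},{"xyz":[0,0,0.8],"angular":[0,0,0],"claw":0},{"xyz":[0,0,0.6],"angular":[0,0,0],"claw":0},{"xyz":[0,0,0.6],"angular":[0,0,0],"claw":0},{"xyz":[0,0,0.5],"angular":[0,0,0],"claw":0},{"xyz":[0,0,0.3],"angular":[0,0,0],"claw":0},{"xyz":[0,0,0.3],"angular":[0,0,0],"claw":0},{"xyz":[0,0,0.1],"angular":[0,0,0],"claw":0},{"xyz":[0,0,0],"angular":[0,0,0],"claw":0},{"xyz":[0,0,0],"angular":[0,0,0],"claw":0}])

```text
t: 16.5
eef_pos: [0.533, -0.3939, 0.0948]
ee_rot: [-3.141, 0.001, -2.817]
force: [-2.3, 3.5, 5.4]
width: 0.0097
gripper_force: 25.0
```

>>> servo_tool(targets=[{"xyz":[0,0,0.1],"angular":[0,0,0],"claw":0},{"xyz":[0,0,0.1],"angular":[0,0,0],"claw":0},{"xyz":[0,0,0],"angular":[0,0,0],"claw":0},{"xyz":[0,0,0],"angular":[0,0,0],"claw":0}])

```text
t: 16.9
eef_pos: [0.5331, -0.3939, 0.0946]
ee_rot: [-3.14, 0.001, -2.816]
force: [-5.4, 7.7, 17.0]
width: 0.0093
gripper_force: 25.0
```

>>> servo_tool(targets=[{"xyz":[0,0,-0.2],"angular":[0,0,0],"claw":4},{"xyz":[0,0,0],"angular":[0,0,0],"claw":4},{"xyz":[0,0,0],"angular":[0,0,0],"claw":4},{"xyz":[0,0,0],"angular":[0,0,0],"claw":4},{"xyz":[0,0,-1],"angular":[0,0,0],"claw":4},{"xyz":[0,0,-2],"angular":[0,0,0],"claw":4},{"xyz":[0,0,-2],"angular":[0,0,0],"claw":4},{"xyz":[0,0,-2],"angular":[0,0,0],"claw":4}])

```text
t: 17.7
eef_pos: [0.5329, -0.3942, 0.1648]
ee_rot: [-3.141, -0.0, -2.817]
force: [-0.3, -0.1, 0.8]
width: 0.04
gripper_force: 0.0
```

```bash
python3 plan.py .6309,-.1824,.11,-2.817
```

```text
t 17.7 p [ 0.5329 -0.3942  0.1648] rot [-3.141 -0.    -2.817] F [-0.3 -0.1  0.8] w 0.04 q6 -0.9
go .6309,-.1824,.11,-2.817 tool cm [-16.04  16.94   5.48] turn z deg 0.01 (do shift before turn)
```

>>> servo_tool(targets=[{"xyz":[-2,2.12,0.4],"angular":[0,0,0],"claw":4.5},{"xyz":[-2,2.12,0.4],"angular":[0,0,0],"claw":4.5},{"xyz":[-2,2.12,0.4],"angular":[0,0,0],"claw":4.5},{"xyz":[-2,2.12,0.8],"angular":[0,0,0],"claw":4.5},{"xyz":[-2,2.12,0.9],"angular":[0,0,0],"claw":4.5},{"xyz":[-2,2.12,0.9],"angular":[0,0,0],"claw":4.5},{"xyz":[-2,2.12,0.9],"angular":[0,0,0],"claw":4.5},{"xyz":[-2,2.12,0.8],"angular":[0,0,0],"claw":4.5},{"xyz":[0,0,0],"angular":[0,0,0],"claw":4.5},{"xyz":[0,0,0],"angular":[0,0,0],"claw":4.5}])

```text
t: 18.7
eef_pos: [0.6307, -0.1817, 0.1088]
ee_rot: [-3.142, -0.0, -2.815]
force: [0.1, -0.9, -0.6]
width: 0.0451
gripper_force: 0.0
```

```bash
python3 plan.py .6309,-.1824,.055,-2.817
python3 - <<'E'
from fit import *
import pickle
fs=grab(); res=pickle.load(open("res.pkl","rb")); a=[]
for i,n in((0,"lid_tall"),(0,"box_oblong"),(1,"box_oblong")):
    f=fs[i]; u=proj(f,[res[n][:3]])[0].astype(int); x,y=max(u[0]-45,0),max(u[1]-55,0); a.append(cv2.resize(f["color"][y:y+90,x:x+90],(266,266),interpolation=cv2.INTER_CUBIC))
cv2.imwrite("pics/c3.png",np.hstack(a))
E
```

```text
t 18.7 p [ 0.6307 -0.1817  0.1088] rot [-3.142 -0.    -2.815] F [ 0.1 -0.9 -0.6] w 0.0451 q6 -1.26
go .6309,-.1824,.055,-2.817 tool cm [ 0.01 -0.08  5.38] turn z deg 0.1 (do shift before turn)
```

View pics/c3.png

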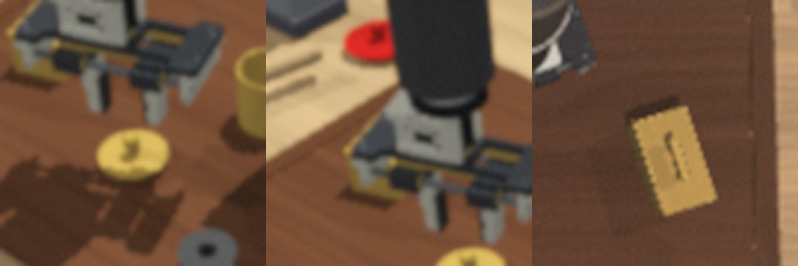

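The oblong lid lies square on its box at (675,160), and the jaws are above the tall lid's knob at (130,150).

>>> servo_tool(targets=[{"xyz":[0,-0.08,1.1],"angular":[0,0,0],"claw":4.5},{"xyz":[0,0,1.1],"angular":[0,0,0],"claw":4.5},{"xyz":[0,0,1.1],"angular":[0,0,0],"claw":4.5},{"xyz":[0,0,1.1],"angular":[0,0,0],"claw":4.5},{"xyz":[0,0,0.9],"angular":[0,0,0],"claw":4.5},{"xyz":[0,0,0],"angular":[0,0,0],"claw":4.5},{"xyz":[0,0,0],"angular":[0,0,0],"claw":0},{"xyz":[0,0,0],"angular":[0,0,0],"claw":0},{"xyz":[0,0,0],"angular":[0,0,0],"claw":0},{"xyz":[0,0,0],"angular":[0,0,0],"claw":0},{"xyz":[0,0,0],"angular":[0,0,0],"claw":0},{"xyz":[0,0,0],"angular":[0,0,0],"claw":0},{"xyz":[0,0,-1],"angular":[0,0,0],"claw":0},{"xyz":[0,0,-2],"angular":[0,0,0],"claw":0},{"xyz":[0,0,-2],"angular":[0,0,0],"claw":0},{"xyz":[0,0,-2],"angular":[0,0,0],"claw":0},{"xyz":[0,0,-2],"angular":[0,0,0],"claw":0},{"xyz":[0,0,-2],"angular":[0,0,0],"claw":0},{"xyz":[0,0,-1],"angular":[0,0,0],"claw":0},{"xyz":[0,0,0],"angular":[0,0,0],"claw":0}], force=20)

```text
t: 20.8
eef_pos: [0.6314, -0.1831, 0.1774]
ee_rot: [-3.14, 0.003, -2.817]
force: [0.2, -0.2, -1.5]
width: 0.017
gripper_force: 20.0
```

```bash
python3 plan.py .4828,-.1147,.175,-2.817
```

```text
t 20.8 p [ 0.6314 -0.1831  0.1774] rot [-3.140e+00  3.000e-03 -2.817e+00] F [ 0.2 -0.2 -1.5] w 0.017 q6 -1.26
go .4828,-.1147,.175,-2.817 tool cm [11.9  11.22  0.24] turn z deg 0.02 (do shift before turn)
```

>>> servo_tool(targets=[{"xyz":[1.49,1.4,0],"angular":[0,0,0],"claw":0},{"xyz":[1.49,1.4,0],"angular":[0,0,0],"claw":0},{"xyz":[1.49,1.4,0],"angular":[0,0,0],"claw":0},{"xyz":[1.49,1.4,0],"angular":[0,0,0],"claw":0},{"xyz":[1.49,1.4,0],"angular":[0,0,0],"claw":0},{"xyz":[1.49,1.4,0],"angular":[0,0,0],"claw":0},{"xyz":[1.49,1.4,0],"angular":[0,0,0],"claw":0},{"xyz":[1.49,1.4,0],"angular":[0,0,0],"claw":0},{"xyz":[0,0,0],"angular":[0,0,0],"claw":0},{"xyz":[0,0,1],"angular":[0,0,0],"claw":0},{"xyz":[0,0,1],"angular":[0,0,0],"claw":0},{"xyz":[0,0,1],"angular":[0,0,0],"claw":0},{"xyz":[0,0,0.6],"angular":[0,0,0],"claw":0},{"xyz":[0,0,0.6],"angular":[0,0,0],"claw":0},{"xyz":[0,0,0.6],"angular":[0,0,0],"claw":0},{"xyz":[0,0,0.5],"angular":[0,0,0],"claw":0},{"xyz":[0,0,0.5],"angular":[0,0,0],"claw":0},{"xyz":[0,0,0.3],"angular":[0,0,0],"claw":0},{"xyz":[0,0,0.2],"angular":[0,0,0],"claw":0},{"xyz":[0,0,0],"angular":[0,0,0],"claw":0}])

```text
t: 22.8
eef_pos: [0.4821, -0.1149, 0.1139]
ee_rot: [-3.141, 0.0, -2.816]
force: [-5.4, 2.5, 13.1]
width: 0.0169
gripper_force: 20.0
```

>>> servo_tool(targets=[{"xyz":[0,0,-0.1],"angular":[0,0,0],"claw":4},{"xyz":[0,0,0],"angular":[0,0,0],"claw":4},{"xyz":[0,0,0],"angular":[0,0,0],"claw":4},{"xyz":[0,0,0],"angular":[0,0,0],"claw":4},{"xyz":[0,0,-1],"angular":[0,0,0],"claw":4},{"xyz":[0,0,-2],"angular":[0,0,0],"claw":4},{"xyz":[0,0,-2],"angular":[0,0,0],"claw":4},{"xyz":[0,0,-1],"angular":[0,0,0],"claw":4}])

```text
t: 23.6
eef_pos: [0.4828, -0.1149, 0.1758]
ee_rot: [-3.141, 0.002, -2.816]
force: [-0.2, -0.1, -0.1]
width: 0.0399
gripper_force: 0.0
```

```bash
python3 plan.py .6634,.1805,.11,-2.9308
```

```text
t 23.6 p [ 0.4828 -0.1149  0.1758] rot [-3.141e+00  2.000e-03 -2.816e+00] F [-0.2 -0.1 -0.1] w 0.0399 q6 -1.41
go .6634,.1805,.11,-2.9308 tool cm [-26.55  22.22   6.58] turn z deg 6.55 (do shift before turn)
```

>>> servo_tool(targets=[{"xyz":[-1.77,1.48,0],"angular":[0,0,0],"claw":5},{"xyz":[-1.77,1.48,0],"angular":[0,0,0],"claw":5},{"xyz":[-1.77,1.48,0],"angular":[0,0,0],"claw":5},{"xyz":[-1.77,1.48,0],"angular":[0,0,0],"claw":5},{"xyz":[-1.77,1.48,0],"angular":[0,0,0],"claw":5},{"xyz":[-1.77,1.48,0],"angular":[0,0,0],"claw":5},{"xyz":[-1.77,1.48,0],"angular":[0,0,0],"claw":5},{"xyz":[-1.77,1.48,0],"angular":[0,0,0],"claw":5},{"xyz":[-1.77,1.48,0.5],"angular":[0,0,0],"claw":5},{"xyz":[-1.77,1.48,1],"angular":[0,0,0],"claw":5},{"xyz":[-1.77,1.48,1],"angular":[0,0,0],"claw":5},{"xyz":[-1.77,1.48,1],"angular":[0,0,0],"claw":5},{"xyz":[-1.77,1.48,1],"angular":[0,0,0],"claw":5},{"xyz":[-1.77,1.48,1],"angular":[0,0,0],"claw":5},{"xyz":[-1.77,1.48,1],"angular":[0,0,0],"claw":5},{"xyz":[0,0,0],"angular":[0,0,3.3],"claw":5},{"xyz":[0,0,0],"angular":[0,0,3.3],"claw":5},{"xyz":[0,0,0],"angular":[0,0,0],"claw":5},{"xyz":[0,0,0],"angular":[0,0,0],"claw":5}])

```text
t: 25.5
eef_pos: [0.6628, 0.1807, 0.108]
ee_rot: [-3.141, -0.001, -2.93]
force: [0.2, 0.7, 0.3]
width: 0.0502
gripper_force: 0.0
```

```bash
python3 plan.py .6634,.1805,.055,-2.9308
python3 - <<'E'
from fit import *
import pickle
fs=grab(); res=pickle.load(open("res.pkl","rb")); a=[]
for i,n in((0,"lid_square"),(0,"box_tall"),(0,"box_oblong")):
    f=fs[i]; u=proj(f,[res[n][:3]])[0].astype(int); x,y=max(u[0]-45,0),max(u[1]-55,0); a.append(cv2.resize(f["color"][y:y+90,x:x+90],(266,266),interpolation=cv2.INTER_CUBIC))
cv2.imwrite("pics/c4.png",np.hstack(a))
E
```

```text
t 25.5 p [0.6628 0.1807 0.108 ] rot [-3.141e+00 -1.000e-03 -2.930e+00] F [0.2 0.7 0.3] w 0.0502 q6 -1.91
go .6634,.1805,.055,-2.9308 tool cm [-0.06 -0.03  5.3 ] turn z deg 0.04 (do shift before turn)
```

View pics/c4.png

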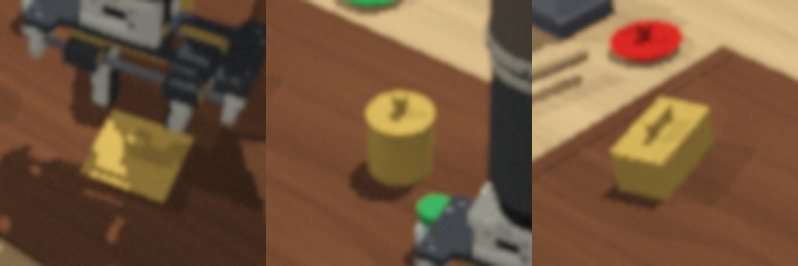

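The tall lid at (400,112) and the oblong lid at (660,130) are home and flush. The jaws straddle the square knob at (140,135).

>>> servo_tool(targets=[{"xyz":[-0.06,0,1.1],"angular":[0,0,0],"claw":5},{"xyz":[0,0,1.1],"angular":[0,0,0],"claw":5},{"xyz":[0,0,1.1],"angular":[0,0,0],"claw":5},{"xyz":[0,0,1.1],"angular":[0,0,0],"claw":5},{"xyz":[0,0,0.9],"angular":[0,0,0],"claw":5},{"xyz":[0,0,0],"angular":[0,0,0],"claw":5},{"xyz":[0,0,0],"angular":[0,0,0],"claw":0},{"xyz":[0,0,0],"angular":[0,0,0],"claw":0},{"xyz":[0,0,0],"angular":[0,0,0],"claw":0},{"xyz":[0,0,0],"angular":[0,0,0],"claw":0},{"xyz":[0,0,0],"angular":[0,0,0],"claw":0},{"xyz":[0,0,0],"angular":[0,0,0],"claw":0},{"xyz":[0,0,-1],"angular":[0,0,0],"claw":0},{"xyz":[0,0,-2],"angular":[0,0,0],"claw":0},{"xyz":[0,0,-2],"angular":[0,0,0],"claw":0},{"xyz":[0,0,-2],"angular":[0,0,0],"claw":0},{"xyz":[0,0,-2],"angular":[0,0,0],"claw":0},{"xyz":[0,0,-2],"angular":[0,0,0],"claw":0},{"xyz":[0,0,-1],"angular":[0,0,0],"claw":0},{"xyz":[0,0,0],"angular":[0,0,0],"claw":0}], force=25)

```text
t: 27.6
eef_pos: [0.664, 0.1807, 0.1776]
ee_rot: [3.141, 0.003, -2.932]
force: [0.5, -0.1, -1.2]
width: 0.0178
gripper_force: 25.0
```

```bash
python3 plan.py .4745,.0756,.175,-2.7293
```

```text
t 27.6 p [0.664  0.1807 0.1776] rot [ 3.141e+00  3.000e-03 -2.932e+00] F [ 0.5 -0.1 -1.2] w 0.0178 q6 -1.91
go .4745,.0756,.175,-2.7293 tool cm [20.72 -6.33  0.26] turn z deg -11.6 (do shift before turn)
```

>>> servo_tool(targets=[{"xyz":[1.73,-0.53,0],"angular":[0,0,0],"claw":0},{"xyz":[1.73,-0.53,0],"angular":[0,0,0],"claw":0},{"xyz":[1.73,-0.53,0],"angular":[0,0,0],"claw":0},{"xyz":[1.73,-0.53,0],"angular":[0,0,0],"claw":0},{"xyz":[1.73,-0.53,0],"angular":[0,0,0],"claw":0},{"xyz":[1.73,-0.53,0],"angular":[0,0,0],"claw":0},{"xyz":[1.73,-0.53,0],"angular":[0,0,0],"claw":0},{"xyz":[1.73,-0.53,0],"angular":[0,0,0],"claw":0},{"xyz":[1.73,-0.53,0],"angular":[0,0,0],"claw":0},{"xyz":[1.73,-0.53,0],"angular":[0,0,0],"claw":0},{"xyz":[1.73,-0.53,0],"angular":[0,0,0],"claw":0},{"xyz":[1.73,-0.53,0],"angular":[0,0,0],"claw":0},{"xyz":[0,0,0],"angular":[0,0,-3.9],"claw":0},{"xyz":[0,0,0],"angular":[0,0,-3.9],"claw":0},{"xyz":[0,0,0],"angular":[0,0,-3.8],"claw":0},{"xyz":[0,0,0],"angular":[0,0,0],"claw":0},{"xyz":[0,0,0],"angular":[0,0,0],"claw":0}])

```text
t: 29.3
eef_pos: [0.4731, 0.0748, 0.1749]
ee_rot: [3.142, -0.001, -2.732]
force: [0.6, 0.1, -1.2]
width: 0.0178
gripper_force: 25.0
```

```bash
python3 plan.py .4745,.0756,.103,-2.7293
```

```text
t 29.3 p [0.4731 0.0748 0.1749] rot [ 3.142e+00 -1.000e-03 -2.732e+00] F [ 0.6  0.1 -1.2] w 0.0178 q6 -1.73
go .4745,.0756,.103,-2.7293 tool cm [-0.16  0.02  7.19] turn z deg -0.13 (do shift before turn)
```

>>> servo_tool(targets=[{"xyz":[-0.16,0,1],"angular":[0,0,0],"claw":0},{"xyz":[0,0,1],"angular":[0,0,0],"claw":0},{"xyz":[0,0,1],"angular":[0,0,0],"claw":0},{"xyz":[0,0,1],"angular":[0,0,0],"claw":0},{"xyz":[0,0,0.6],"angular":[0,0,0],"claw":0},{"xyz":[0,0,0.6],"angular":[0,0,0],"claw":0},{"xyz":[0,0,0.6],"angular":[0,0,0],"claw":0},{"xyz":[0,0,0.5],"angular":[0,0,0],"claw":0},{"xyz":[0,0,0.4],"angular":[0,0,0],"claw":0},{"xyz":[0,0,0.3],"angular":[0,0,0],"claw":0},{"xyz":[0,0,0.2],"angular":[0,0,0],"claw":0},{"xyz":[0,0,0.1],"angular":[0,0,0],"claw":0},{"xyz":[0,0,0],"angular":[0,0,0],"claw":0},{"xyz":[0,0,0],"angular":[0,0,0],"claw":0}])

```text
t: 30.7
eef_pos: [0.475, 0.0756, 0.1039]
ee_rot: [-3.141, 0.001, -2.729]
force: [-6.4, 0.1, 13.9]
width: 0.0182
gripper_force: 25.0
```

>>> servo_tool(targets=[{"xyz":[0,0,-0.1],"angular":[0,0,0],"claw":4},{"xyz":[0,0,0],"angular":[0,0,0],"claw":4},{"xyz":[0,0,0],"angular":[0,0,0],"claw":4},{"xyz":[0,0,0],"angular":[0,0,0],"claw":4},{"xyz":[0,0,-1],"angular":[0,0,0],"claw":4},{"xyz":[0,0,-2],"angular":[0,0,0],"claw":4},{"xyz":[0,0,-3],"angular":[0,0,0],"claw":4},{"xyz":[0,0,-3],"angular":[0,0,0],"claw":4},{"xyz":[0,0,-3],"angular":[0,0,0],"claw":4}])

```text
t: 31.6
eef_pos: [0.4748, 0.0754, 0.2255]
ee_rot: [-3.141, 0.0, -2.729]
force: [0.9, 0.5, -0.1]
width: 0.0401
gripper_force: 0.0
```

>>> servo_tool(targets=[{"xyz":[1.2,-1.3,0],"angular":[0,0,0],"claw":4},{"xyz":[2.4,-2.6,0],"angular":[0,0,0],"claw":4},{"xyz":[2.4,-2.6,0],"angular":[0,0,0],"claw":4},{"xyz":[2.4,-2.6,0],"angular":[0,0,0],"claw":4},{"xyz":[2.4,-2.6,0],"angular":[0,0,0],"claw":4},{"xyz":[2.4,-2.6,0],"angular":[0,0,0],"claw":4},{"xyz":[2.4,-2.6,0],"angular":[0,0,0],"claw":4},{"xyz":[2.4,-2.6,0],"angular":[0,0,0],"claw":4},{"xyz":[2.4,-2.6,0],"angular":[0,0,0],"claw":4},{"xyz":[2.4,-2.6,0],"angular":[0,0,0],"claw":4},{"xyz":[2.4,-2.6,0],"angular":[0,0,0],"claw":4},{"xyz":[2.4,-2.6,0],"angular":[0,0,0],"claw":4},{"xyz":[2.4,-2.6,0],"angular":[0,0,0],"claw":4},{"xyz":[2.4,-2.6,0],"angular":[0,0,0],"claw":4},{"xyz":[2.4,-2.6,0],"angular":[0,0,0],"claw":4},{"xyz":[2.4,-2.6,0],"angular":[0,0,0],"claw":4},{"xyz":[2.4,-2.6,0],"angular":[0,0,0],"claw":4},{"xyz":[2.4,-2.6,0],"angular":[0,0,0],"claw":4},{"xyz":[2.4,-2.6,0],"angular":[0,0,0],"claw":4},{"xyz":[0,0,0],"angular":[0,0,0],"claw":4}])

```text
t: 33.6
eef_pos: [0.2588, -0.5459, 0.2228]
ee_rot: [3.141, -0.001, -2.732]
force: [-0.7, 0.2, -0.7]
width: 0.0398
gripper_force: 0.0
```

Run:
```python
from fit import *
import pickle
fs=grab(); res=pickle.load(open("res.pkl","rb")); ms=[mask(f["color"]) for f in fs]; rows=[[],[]]
H=dict(tall=.058,wide=.033,square=.048,oblong=.038)
ov=[cv2.resize(f["color"],None,fx=K,fy=K,interpolation=cv2.INTER_CUBIC) for f in fs]
for k,h in H.items():
    n="box_"+k; M[n]=M[n]+[q+[0,0,h] for q in M["lid_"+k]]
    r,e=fit(n,fs,ms,res[n]); print(k,"shift",(r-res[n]).round(4),round(e,3))
    for i in(0,1):
        u=(proj(fs[i],[res[n][:3]+[0,0,.04]])[0]*K).astype(int); rows[i].append(cv2.resize(ov[i][u[1]-110:u[1]+110,u[0]-110:u[0]+110],(200,200)))
cv2.imwrite("pics/end.png",np.vstack([np.hstack(r) for r in rows]))
cv2.imwrite("pics/end_s.png",cv2.resize(fs[0]["color"],(800,600)))
```

```text
tall shift [-0.0019 -0.0022 -0.0019  0.195 ] 0.226
wide shift [-0.001  -0.0005 -0.0001 -0.0421] 0.149
square shift [0.0014 0.0007 0.0008 0.0078] 0.146
oblong shift [0.0008 0.0007 0.0038 0.0007] 0.131
```

View pics/end.png

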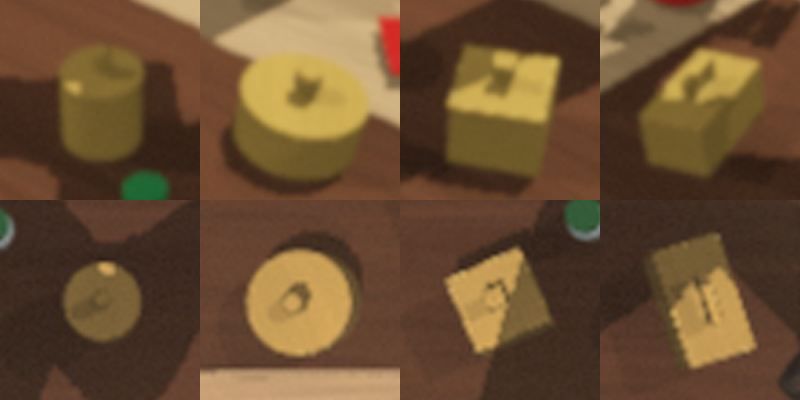

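View pics/end_s.png

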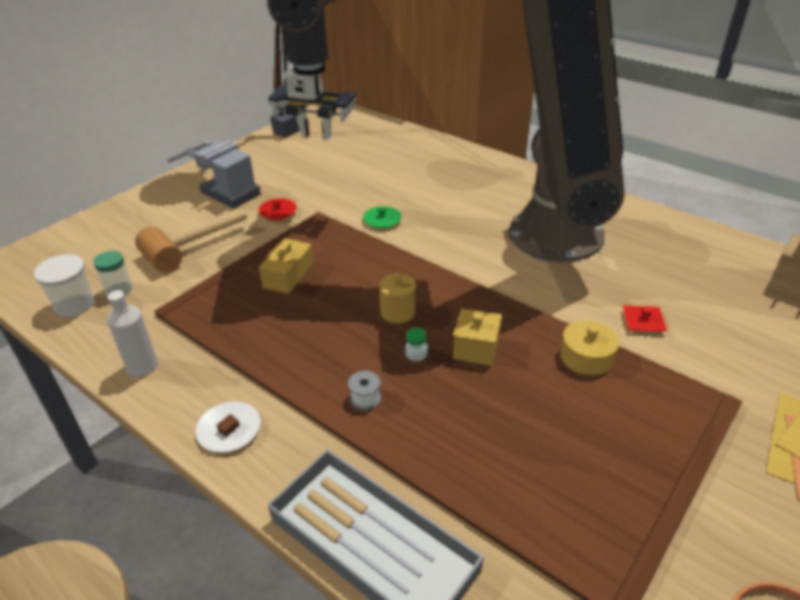

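All four lids lie flush and square in both views. Boxes, reel (365,390) and jar (416,345) stand where they were. I'm handing the job in.

```bash
python3 -c "
from station import order; print(order.job_done())"
```

```text
the job is handed in; nothing more can be done
None
```

All four lids are on their matching boxes and look flat and square in both camera views, nothing else was visibly moved, and the job was handed in at about 34 s.

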